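# Hold a tray of connectors in the ionised air

## Task

Take the static off the four connectors in the blue tray: first turn the selector knob on top of the ionising blower from where it stands until it clicks in at the mark with two dots, and let go of it. Then lift the blue tray off the white foam slab and hold it in the air in front of the blower's round grille, centred on the grille and about 20 cm away from it, level and still, with all four connectors still standing in it. Keep the tray level all the way, leave everything else where it is, and finish while you are still holding the tray there: do not put it down.

Things in the scene. Friction and masses are not known exactly. Their poses are not given: they have to be found in the camera images.
- ionizer: benchtop ionising blower: white upright housing 90 mm deep (x), 150 mm wide (y), its top 215 mm above the table, on a dark steel yoke stand (120 x 176 mm foot). Does not move. Origin on the table under the housing's centre. Its -x side is the front, with the round grille; z is up
- outlet (a point): centre of the blower's round grille (diameter 124 mm), 125 mm above the table, 52 mm in front of the blower's origin. Axes as the blower's: the air blows out along -x, y is sideways, z is up
- selector (a joint): angle of the selector knob in rad, growing clockwise seen from above. Four clicks, each at a mark round the knob: 0 off (red bar), 0.628 one dot, 1.257 two dots, 1.885 three dots (white, in a row pointing outwards). It starts at off or one dot, seldom stuck between them. About 0.06 N m turns it out of a click; let go, it springs to the nearest click
- selector_grip (a point): on the knob's upright axis (through the blower's origin), 231 mm above the table. Black grip bar 38 mm long, 12 mm thick, from 219 to 243 mm above the table, on a round skirt (41 mm wide, 4 mm thick) on the housing's top. Turns with the knob: x runs along the bar to its pointing end (white line), z up. With the knob at q, x points 0.942 - q rad counterclockwise from above of the blower's x
- foam: white foam slab 180 mm (x) by 310 mm (y), 50 mm high, lying on the table; does not move. Origin under its centre. Both trays stand on it
- tray: blue open tray, 120 mm long (x), 56 mm wide (y), 24 mm high, walls and floor 3 mm, two cross walls; about 0.1 kg. Origin at the centre of its underside, z up. Two connectors stand in each end compartment, the middle one is empty, so it balances at its middle. Stands flat on the left or right half of the slab, long side within 0.45 rad of world x, 50 mm or more from the yellow tray
- tray_mid (a point): point at the centre of the blue tray, 12 mm above its underside; axes as the tray's
- plug1: metal cable connector in the -x end compartment of the blue tray, standing upright: coupling ring 22 mm in diameter and 14 mm high below, 17.6 mm barrel above, 38 mm high in all, 28 g. Origin at the centre of its underside, z up along it
- plug2: metal cable connector in the -x end compartment of the blue tray, standing upright: coupling ring 22 mm in diameter and 14 mm high below, 17.6 mm barrel above, 38 mm high in all, 28 g. Origin at the centre of its underside, z up along it
- plug3: metal cable connector in the +x end compartment of the blue tray, standing upright: coupling ring 22 mm in diameter and 14 mm high below, 17.6 mm barrel above, 38 mm high in all, 28 g. Origin at the centre of its underside, z up along it
- plug4: metal cable connector in the +x end compartment of the blue tray, standing upright: coupling ring 22 mm in diameter and 14 mm high below, 17.6 mm barrel above, 38 mm high in all, 28 g. Origin at the centre of its underside, z up along it
- tray_yellow: bystander: yellow tray of the same size as the blue one, on the other half of the foam slab. Origin at the centre of its underside
- plug5: bystander: connector like the others, standing in the yellow tray
- reel: bystander: standing solder reel, 60 mm diameter, 50 mm high, origin under its centre
- reel_small: bystander: standing small solder reel, 48 mm diameter, 30 mm high, origin under its centre
- flux: bystander: standing flux bottle, 42 mm diameter, 95 mm high, red cap, origin under its centre
- tweezers: bystander: steel tweezers, about 130 mm long, 8 mm high, lying along their x, origin about at the middle
- brush: bystander: brush, 150 mm long, lying along its x on the table

How it is judged (in metres and radians):
On the way, in this order (a step that is already met when the one before it is completed fails the run):
1. the selector is at the two-dot mark and let go, the blue tray still on the foam slab (value of joint selector between 1.106 and 1.406 rad and contact force between the fingers and selector below 0.05 N and height (world z) of tray_mid below 0.07 m), for 0.2 s.
2. the blue tray is lifted clear of the foam slab, level (height (world z) of tray_mid above 0.08 m and contact force between tray and foam below 0.05 N and angle between tray's own z axis and vertical below 0.15 rad), for 0.2 s.
At the end, for the whole second after the job is handed in: selector within 0.15 rad of two dots; blue tray carried by the gripper alone, its middle 13-27 cm before the grille, within 5 cm sideways, 4.5 cm below to 6 cm above the grille centre, level within 0.12 rad, still (2 cm/s, 0.15 rad/s); all four connectors upright within 0.25 rad on its floor (value of joint selector between 1.106 and 1.406 rad and x of tray_mid in the frame of outlet between -0.27 and -0.13 m and y of tray_mid in the frame of outlet between -0.05 and 0.05 m and z of tray_mid in the frame of outlet between -0.045 and 0.06 m and angle between tray's own z axis and vertical below 0.12 rad and linear speed of tray below 0.02 m/s and angular speed of tray below 0.15 rad/s and contact force between the fingers and tray above 1 N and contact force between tray and foam below 0.05 N and contact force between tray and ionizer below 0.05 N and contact force between tray and tray_yellow below 0.05 N and contact force between tray and reel below 0.05 N and contact force between tray and reel_small below 0.05 N and contact force between tray and flux below 0.05 N and angle between each of plug1, plug2, plug3, plug4's own z axis and vertical below 0.25 rad and horizontal distance between each of plug1, plug2, plug3, plug4 and tray below 0.06 m and z of plug1 in the frame of tray between -0.003 and 0.012 m and z of plug2 in the frame of tray between -0.003 and 0.012 m and z of plug3 in the frame of tray between -0.003 and 0.012 m and z of plug4 in the frame of tray between -0.003 and 0.012 m); the arm keeps its last pose, push and grip.
It fails at once if the blue tray is tipped by more than 0.25 rad (angle between tray's own z axis and vertical above 0.25 rad).
It fails at once if something else (yellow tray, its connector, a reel, the flux bottle, tweezers, brush) is moved by more than 2 cm (distance of any of tray_yellow, plug5, reel, reel_small, flux, tweezers, brush from where it was at the start of the episode above 0.02 m).
It also fails if it takes over 64 s, if anything falls off the work surface, if the arm or the gripper's body presses on something with over 40 N, if the wrist force passes 120 N, or if a joint passes its speed limit or range.

## Robot

A 6-joint arm with a two-finger parallel gripper is mounted at the origin on the work surface. World frame = base frame: x ahead of the robot, y to its left, z up, the work surface at z = 0. Lengths are in mm, angles in rad, forces in N, time in s.
With the tool pointing down it reaches from about 350 to 975 mm from the base axis. Payload 7.1 kg.
Tool frame: the origin (TCP) lies at the very end of the fingers, on their centre line; the grasp point (between the pads) lies 19 mm behind it (ctrl.grip_point_offset is the distance from the TCP to the grasp point, in mm); x points along the fingers, y is the direction in which the jaws open and shut, and the axes are right-handed (so a half turn about x gives the same grasp; the last joint's range is limited). The gripper opens to 88 mm and grips with 3 to 60 N. Pads are 20 mm wide; open, the fingers measure 115 mm over their backs; the gripper's body (75 mm by 178 mm) begins 61 mm behind the grasp point.
Start: joints at [-1.145, 0.423, 1.63, -0, 1.089, -0.019], TCP at [268.938, -564.161, 222.675] pointing down, gripper open.
Joint ranges: [-3, 3], [-0.9, 2.11], [0.09, 2.58], [-1.31, 4.45], [0.11, 2.69], [-2.54, 2.54]. Speed limits (rad/s): [2.39, 2.39, 3.01, 3.14, 3.14, 3.14].

## Interface

Orientations are given as a rotation vector (axis times angle).
In Python, from workcell import ctrl, vision, workorder gives the robot as it stands.
- The arm moves only by the shell command python3 -m crank 'ROWS'. ROWS is JSON, a list of rows, each a list of 3 entries, a list of its own where there are three numbers: the shift along the tool's x, y, z in m, then the turn, a rotation vector about the tool's x, y, z in rad, then the finger opening in m, from 0 to 0.0878. In form: [[[dx, dy, dz], [wx, wy, wz], jaw], ...]. A call has exactly 8 rows; each row shifts and turns the commanded pose from where the row before left it, along the tool's axes as they then stand; what a row does not reach is not made up. A row lasts 1/12 s, in which the tool goes at most 41.7 mm and 7.16 degrees, less where a joint would pass 70% of its speed; a pose out of reach is approached as far as the arm can. A call with a gripper value outside its range is refused whole. The fingers move at their own pace and stop on an object; the grip force is fixed at half the most. Time passes only in rows, so rows that do not move let the fingers close, or fill a call up. It gives the time, the measured TCP pose, the force and the opening at its end, in the units of the state.
- ctrl.get_obs(): the state, without advancing time (a new reading comes with each control period).
- vision.get_image(name): name is "side" or "top" or "wrist"; returns a dict with "img" (480x640x3 uint8, blue, green, red), "mtx" (3x3 intrinsics, pixels), "rvec" (rotation vector, rad) and "tvec" (3), from world to camera coordinates, as OpenCV has them; the wrist camera has in their place "hand_eye" (4x4, takes a point from camera to tool coordinates, whose origin is the TCP and whose axes are the tool frame's). Camera axes: x right, y down, z forward; pixel columns grow to the right and rows downward; lengths in mm; the calibration is good to about 2 mm. A picture is of the moment at which its call begins: read the wrist's pose just before it. There is no depth.
- workorder.close_job(): hands the job in, once; it reports no verdict.
The state is a dict: "t": time; "qpos": joint angles; "qvel": joint speeds; "joint_torque": joint torques, N m; "ee_pos": TCP position; "orientation": TCP orientation; "ft_force": force on the tool from outside, world axes, zero at the start; "moment": the same for the moment, N m; "width": finger opening in mm.
Only numpy, scipy, OpenCV 4.12 (cv2) and the standard library are available. Lean on these libraries where they do the work, as an engineer would, in place of code of your own. Each camera call takes 0.05 s, during which the arm holds its last target.

## Working session

There is one attempt and no reset: what is moved stays moved. The work goes in short steps, Python scripts to look and compute and a shell command to move; the robot and the scene stay as the last step left them, time stands still between calls to the robot, and variables do not carry over. Pictures are saved under pics/ and viewed, and the job is handed in when it is done.

```bash
mkdir -p pics; ls
python3 - <<'E'
from workcell import ctrl, vision, workorder
import cv2
print(ctrl.get_obs())
for n in ("side","top","wrist"):
    d=vision.get_image(n); cv2.imwrite(f"pics/{n}0.png",d["img"])
    print(n,{k:v for k,v in d.items() if k!="img"})
E
```

```text
pics
{'t': 0.0, 'qpos': array([-1.14502378e+00,  4.23821987e-01,  1.63070367e+00,  8.03950919e-07,
        1.08862265e+00, -1.90495990e-02]), 'qvel': array([ 0.00087622,  0.00013406,  0.00056558, -0.00159988, -0.00082864,
        0.00049298]), 'joint_torque': array([ 1.36408031e-03, -5.44611669e+01, -2.73668075e+01,  6.45460468e-02,
        2.26622843e-02, -1.29731616e-04]), 'ee_pos': array([ 268.69449712, -563.65960394,  221.90811297]), 'orientation': array([ 1.97513753,  0.44829661, -1.97577244]), 'ft_force': array([-0.56351009, -0.31498523, -0.75948355]), 'moment': array([ 0.0047366 , -0.02906734, -0.04136386]), 'width': 87.65680118346484}
side {'mtx': array([[441.41481378,   0.        , 323.57082362],
       [  0.        , 441.41481378, 240.39631958],
       [  0.        ,   0.        ,   1.        ]]), 'rvec': array([ 0.78774721, -2.63892188,  0.98118179]), 'tvec': array([494.47685994, 370.98092988, 762.69197253])}
top {'mtx': array([[583.00189624,   0.        , 315.48297088],
       [  0.        , 583.00189624, 236.86526831],
       [  0.        ,   0.        ,   1.        ]]), 'rvec': array([ 2.14114003, -2.12062369,  0.18056308]), 'tvec': array([ -35.42606964,  621.49752426, 1186.36018663])}
wrist {'mtx': array([[428.87285179,   0.        , 312.70345183],
       [  0.        , 428.87285179, 232.45433421],
       [  0.        ,   0.        ,   1.        ]]), 'hand_eye': array([[-4.28102165e-04, -2.58222809e-01,  9.66085295e-01,
        -1.62947249e+02],
       [ 9.99999878e-01, -3.46812707e-04,  3.50431959e-04,
        -6.25289051e-01],
       [ 2.44561132e-04,  9.66085328e-01,  2.58222926e-01,
        -7.09680900e+01],
       [ 0.00000000e+00,  0.00000000e+00,  0.00000000e+00,
         1.00000000e+00]])}
```

View pics/top0.png

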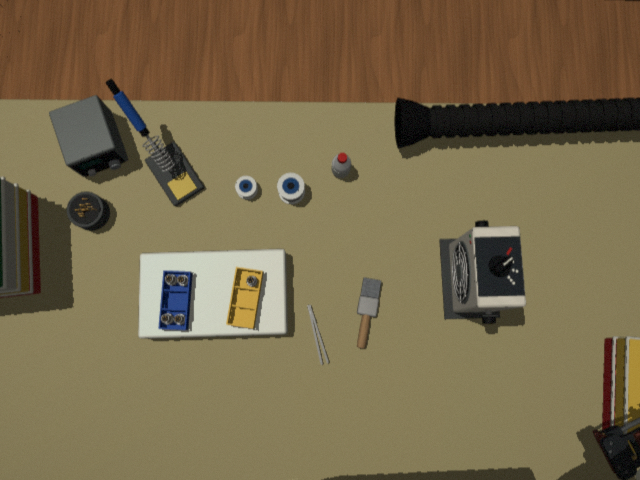

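View pics/side0.png

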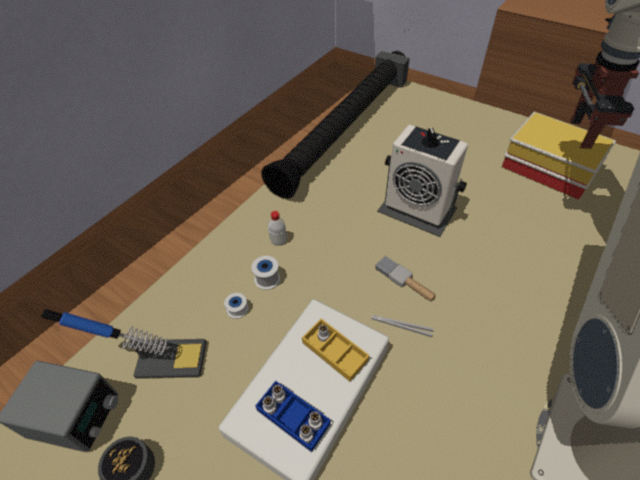

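View pics/wrist0.png

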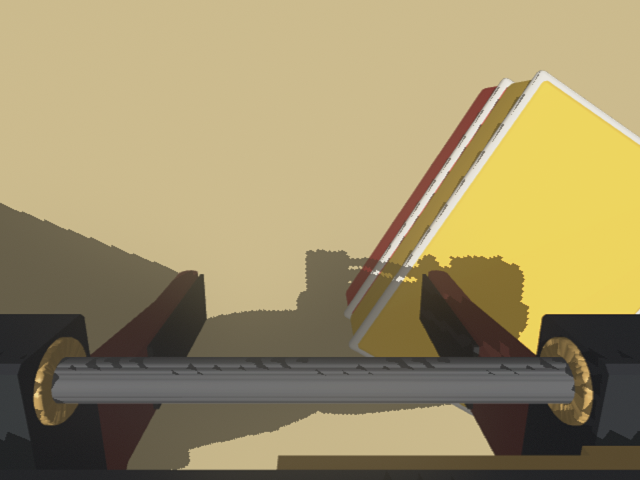

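The top view shows the blue tray at about (176,300), the yellow tray at (246,298), the blower at (497,268) with its grille to the left (world +y), and the knob at about (502,266). I'll zoom in next.

```bash
cat > h.py <<'E'
import numpy as np, cv2
from scipy.spatial.transform import Rotation as R
from workcell import ctrl, vision
def cam(d,obs=None):
    if "rvec" in d:
        Rm=cv2.Rodrigues(d["rvec"])[0]; return Rm.T, -Rm.T@d["tvec"]
    T=R.from_rotvec(obs["orientation"]).as_matrix(); H=d["hand_eye"]
    return T@H[:3,:3], T@H[:3,3]+obs["ee_pos"]
def px2w(d,u,v,z,obs=None):
    Rc,c=cam(d,obs); r=Rc@np.linalg.inv(d["mtx"])@np.array([u,v,1.])
    return c+r*(z-c[2])/r[2]
def w2px(d,p,obs=None):
    Rc,c=cam(d,obs); q=d["mtx"]@(Rc.T@(np.asarray(p,float)-c)); return q[:2]/q[2]
def crop(d,u0,v0,w,h,s,name):
    cv2.imwrite(name,cv2.resize(d["img"][v0:v0+h,u0:u0+w],None,fx=s,fy=s,interpolation=cv2.INTER_CUBIC))
E
python3 - <<'E'
from h import *
d=vision.get_image("top")
crop(d,130,240,170,110,4.7,"pics/tray.png"); crop(d,430,210,110,120,5,"pics/ion.png")
print(cam(d)[1])
E
```

```text
[ 410.51104091  -33.21767736 1274.8889923 ]
```

View pics/tray.png

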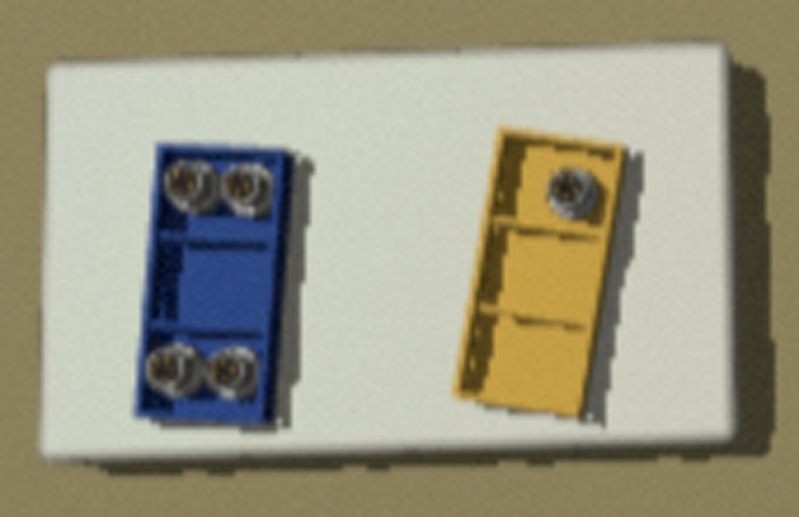

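View pics/ion.png

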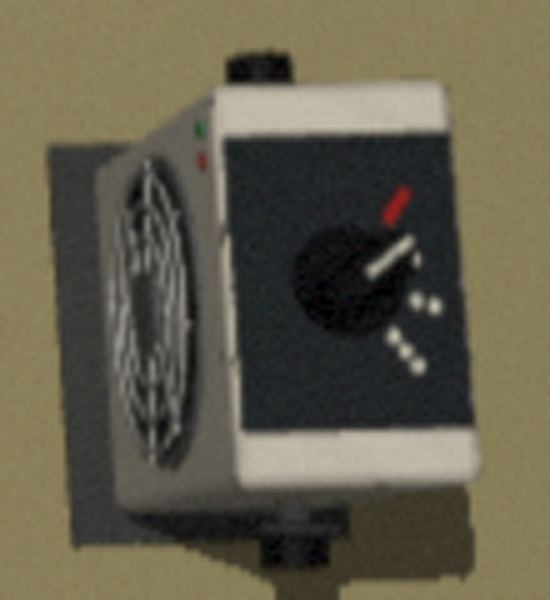

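The tray's rim corners, the foam, the housing's top corners and the knob's white line (at about the one-dot mark) are clear. Now to compute positions.

```bash
cat > m.py <<'E'
from h import *
d=vision.get_image("top")
def C(pts,u0,v0,s,z): return np.array([px2w(d,(a+.5)/s+u0-.5,(b+.5)/s+v0-.5,z) for a,b in pts])
for nm,p in (("blue",[(158,145),(293,150),(270,425),(136,415)]),("yel",[(501,128),(626,147),(584,418),(456,397)])):
    t=C(p,130,240,4.7,74); c=t.mean(0); v=(t[0]+t[1]-t[2]-t[3])/2
    print(nm,t.round(1)[:, :2].tolist(),c.round(1),"long",np.linalg.norm(v),"wid",np.linalg.norm(t[1]-t[0]),np.linalg.norm(t[2]-t[3]),"yaw",np.arctan2(v[1],v[0]))
f=C([(48,65),(727,44),(735,438),(42,460)],130,240,4.7,50); print("foam",f.round(1).tolist(),f.mean(0))
i=C([(217,87),(444,82),(479,480),(240,488)],430,210,5,215); c=i.mean(0)
print("ion",i.round(1).tolist(),c, np.linalg.norm(i[1]-i[0]),np.linalg.norm(i[3]-i[0]))
w=i[0]-i[3]+i[1]-i[2]; # -y of blower? front -x is image left (+y world)
x=(i[1]+i[2]-i[0]-i[3])/2; y=(i[0]+i[1]-i[2]-i[3])/2
print("x ax",np.arctan2(x[1],x[0]),"y ax-90",np.arctan2(y[1],y[0])-np.pi/2)
k=C([(370,273),(412,240)],430,210,5,243); print("line",k, np.arctan2(*(k[1]-k[0])[[1,0]]), np.arctan2(*(k[1]-c)[[1,0]]))
s=C([(354,280)],430,210,5,219);print("skirt",s)
E
python3 m.py
```

```text
blue [[544.7, 285.1], [543.0, 225.5], [423.4, 229.9], [427.1, 288.2]] [484.5 257.2  74. ] long 118.67174196657501 wid 59.61298210437429 58.38921629398789 yaw -0.032140923499186576
yel [[553.6, 134.2], [545.7, 78.8], [427.7, 94.1], [436.1, 149.8]] [490.8 114.2  74. ] long 118.78657898457998 wid 55.89269034937003 56.399447994272734 yaw -0.13033498284970912
foam [[583.1, 343.1, 50.0], [595.7, 36.6, 50.0], [420.0, 29.7, 50.0], [407.4, 335.0, 50.0]] [501.54702639 186.10311724  50.        ]
ion [[615.1, -321.1, 215.0], [617.8, -405.1, 215.0], [471.4, -410.5, 215.0], [467.7, -324.1, 215.0]] [ 543.00652935 -365.20264473  215.        ] 84.06661537747658 147.47894761553457
x ax -1.5333253459468363 y ax-90 -1.542418963006032
line [[ 542.7838781  -365.5275759   243.        ]
 [ 554.78887361 -381.04535518  243.        ]] -0.9123437125393391 -0.931334528262348
skirt [[ 543.23591756 -367.31399934  219.        ]]
```

Run:
```python
from h import *
o=ctrl.get_obs(); T=R.from_rotvec(o["orientation"]).as_matrix(); print(T.round(3),o["ee_pos"],o["t"])
d=vision.get_image("top")
c=np.array([543,-366,0]);th=-1.538
def pr(r,a,z): return np.round((w2px(d,c+np.array([r*np.cos(a),r*np.sin(a),z]))-[430,210])*5)
for q in (0,.628,1.257,1.885): print(q,[pr(r,th+.942-q,215) for r in (24,30,36)])
for q in (0,.314,.628): print("line",q,pr(19,th+.942-q,243),pr(0,0,243))
```

```text
[[-0.     0.43  -0.903]
 [ 0.001 -0.903 -0.43 ]
 [-1.    -0.001 -0.   ]] [ 268.82365092 -563.92943734  222.31977137] 0.25
0 [array([379., 226.]), array([388., 213.]), array([397., 200.])]
0.628 [array([406., 258.]), array([421., 253.]), array([436., 248.])]
1.257 [array([409., 299.]), array([425., 303.]), array([441., 308.])]
1.885 [array([388., 332.]), array([398., 345.]), array([409., 358.])]
line 0 [397. 227.] [369. 270.]
line 0.314 [410. 238.] [369. 270.]
line 0.628 [419. 253.] [369. 270.]
```

```bash
python3 -m crank '[[[-0.03,0,0],[0,0,0],0.05],[[-0.03,0,0],[0,0,0],0.05],[[-0.03,0,0],[0,0,0],0.05],[[-0.03,0,0],[0,0,0],0.05],[[0,-0.0055,-0.03],[0,0,0],0.05],[[0,-0.0055,-0.03],[0,0,0],0.05],[[0,-0.0055,-0.03],[0,0,0],0.05],[[0,-0.0055,-0.03],[0,0,0],0.05]]'
python3 -m crank '[[[0,-0.0049,-0.0266],[0,0,0],0.05],[[0,-0.0049,-0.0266],[0,0,0],0.05],[[0,-0.0049,-0.0266],[0,0,0],0.05],[[0,-0.0049,-0.0266],[0,0,0],0.05],[[0,-0.0049,-0.0266],[0,0,0],0.05],[[0,-0.0049,-0.0266],[0,0,0],0.05],[[0,-0.0049,-0.0266],[0,0,0],0.05],[[0,-0.0049,-0.0266],[0,0,0],0.05]]'
python3 -m crank '[[[0,0,0],[-0.118,0,0],0.05],[[0,0,0],[-0.118,0,0],0.05],[[0,0,0],[-0.118,0,0],0.05],[[0,0,0],[-0.118,0,0],0.05],[[0,0,0],[-0.118,0,0],0.05],[[0,0,0],[-0.118,0,0],0.05],[[0,0,0],[-0.118,0,0],0.05],[[0,0,0],[-0.118,0,0],0.05]]'
python3 -m crank '[[[0,0,0],[-0.118,0,0],0.05],[[0,0,0],[-0.118,0,0],0.05],[[0,0,0],[-0.118,0,0],0.05],[[0,0,0],[-0.118,0,0],0.05],[[0,0,0],[-0.118,0,0],0.05],[[0,0,0],[-0.118,0,0],0.05],[[0,0,0],[-0.118,0,0],0.05],[[0,0,0],[0,0,0],0.05]]'
```

```text
t: 0.97
ee_pos: [368.5, -491.9, 342.9]
orientation: [1.975, 0.446, -1.975]
ft_force: [-0.4, 0.2, 0.3]
width: 49.8
t: 1.63
ee_pos: [544.0, -364.7, 342.6]
orientation: [1.975, 0.447, -1.975]
ft_force: [0.2, -1.1, -0.7]
width: 50.1
t: 2.3
ee_pos: [542.9, -365.6, 342.5]
orientation: [1.338, 1.121, -1.338]
ft_force: [0.8, -0.0, -0.5]
width: 49.7
t: 2.97
ee_pos: [542.9, -365.7, 342.5]
orientation: [0.72, 1.448, -0.72]
ft_force: [0.2, 0.2, -0.4]
width: 50.0
```

Run:
```python
from h import *
o=ctrl.get_obs(); T=R.from_rotvec(o["orientation"]).as_matrix(); print(T.round(3),o["ee_pos"],o["t"],o["qpos"],o["width"])
d=vision.get_image("wrist"); cv2.imwrite("pics/wk1.png",d["img"])
for z in (215,243): print(w2px(d,[543,-366,z],o), w2px(d,[543+19*np.cos(-.92),-366+19*np.sin(-.92),z],o))
```

```text
[[-0.     0.797  0.604]
 [ 0.     0.604 -0.797]
 [-1.    -0.    -0.   ]] [ 542.9324672  -365.66696043  342.5413795 ] 2.9667 [-6.10880867e-01  3.63667854e-01  1.43818834e+00 -4.42537611e-05
  1.33999620e+00 -1.25906807e+00] 50.00857407394399
[311.59578374 223.42845994] [311.6898116  249.49529158]
[311.41966714 233.8766967 ] [311.52599521 262.30812752]
```

View pics/wk1.png

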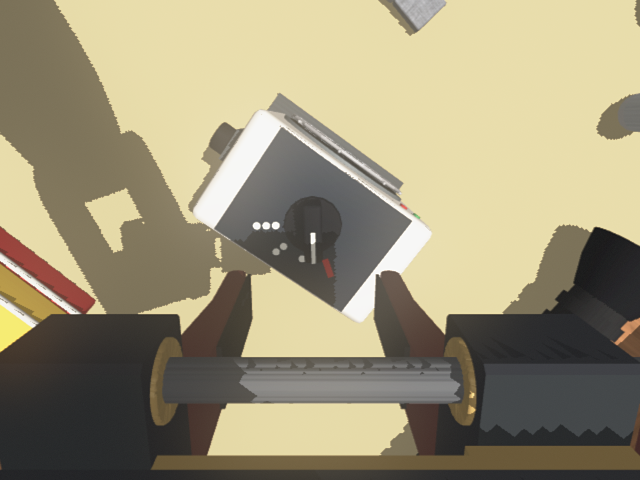

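The wrist view shows the knob's white line running vertically from (313,235) to (314,262). That is parallel to the jaws' plane, between the red bar (328,268) and one dot (302,259), so the knob is stuck between clicks at about 0.33. Next I descend and grip.

```bash
python3 -m crank '[[[0.02,0.0005,0],[0,0,0],0.05],[[0.02,0,0],[0,0,0],0.05],[[0.02,0,0],[0,0,0],0.05],[[0.02,0,0],[0,0,0],0.05],[[0.015,0,0],[0,0,0],0.05],[[0.013,0,0],[0,0,0],0.05],[[0.01,0,0],[0,0,0],0.05],[[0,0,0],[0,0,0],0.05]]'
python3 -m crank '[[[0,0,0],[0,0,0],0.035],[[0,0,0],[0,0,0],0.025],[[0,0,0],[0,0,0],0.015],[[0,0,0],[0,0,0],0.008],[[0,0,0],[0,0,0],0.0],[[0,0,0],[0,0,0],0.0],[[0,0,0],[0,0,0],0.0],[[0,0,0],[0,0,0],0.0]]'
```

```text
t: 3.68
ee_pos: [542.5, -364.8, 222.4]
orientation: [0.725, 1.45, -0.724]
ft_force: [-0.3, 0.3, 0.5]
width: 50.1
t: 4.35
ee_pos: [542.9, -365.8, 225.2]
orientation: [0.722, 1.447, -0.724]
ft_force: [-4.4, -0.6, 4.2]
width: 11.9
```

```bash
python3 -m crank '[[[0,0,0],[0.12,0,0],0.0],[[0,0,0],[0.12,0,0],0.0],[[0,0,0],[0.12,0,0],0.0],[[0,0,0],[0.12,0,0],0.0],[[0,0,0],[0.12,0,0],0.0],[[0,0,0],[0.12,0,0],0.0],[[0,0,0],[0.12,0,0],0.0],[[0,0,0],[0.1,0,0],0.0]]'
python3 -m crank '[[[0,0,0],[0,0,0],0.0],[[0,0,0],[0,0,0],0.0],[[0,0,0],[0,0,0],0.05],[[0,0,0],[0,0,0],0.05],[[0,0,0],[0,0,0],0.05],[[0,0,0],[0,0,0],0.05],[[0,0,0],[0,0,0],0.05],[[0,0,0],[0,0,0],0.05]]'
python3 -m crank '[[[-0.015,0,0],[0,0,0],0.05],[[-0.015,0,0],[0,0,0],0.05],[[-0.015,0,0],[0,0,0],0.05],[[-0.015,0,0],[0,0,0],0.05],[[-0.02,0,0],[0,0,0],0.05],[[-0.02,0,0],[0,0,0],0.05],[[-0.02,0,0],[0,0,0],0.05],[[0,0,0],[0,0,0],0.05]]'
python3 - <<'E'
from h import *
o=ctrl.get_obs(); T=R.from_rotvec(o["orientation"]).as_matrix(); print(T.round(3),o["ee_pos"],o["t"],o["qpos"],o["width"])
d=vision.get_image("wrist"); cv2.imwrite("pics/wk2.png",d["img"][80:400,150:480].repeat(2,0).repeat(2,1)[:600])
E
```

```text
t: 5.02
ee_pos: [543.7, -365.7, 225.2]
orientation: [1.428, 1.05, -1.428]
ft_force: [-1.4, -0.7, 2.3]
width: 11.4
t: 5.68
ee_pos: [543.4, -365.3, 224.5]
orientation: [1.424, 1.055, -1.424]
ft_force: [-0.5, -0.1, -0.3]
width: 47.7
t: 6.35
ee_pos: [545.0, -366.4, 349.3]
orientation: [1.424, 1.048, -1.42]
ft_force: [1.2, 0.1, 0.9]
width: 50.1
[[ 0.006  0.957 -0.291]
 [-0.004 -0.291 -0.957]
 [-1.     0.007  0.002]] [ 544.98012905 -366.4262357   349.28174364] 6.35 [-6.10110297e-01  3.58984607e-01  1.43013557e+00  1.10220728e-04
  1.34546290e+00 -3.14396091e-01] 50.1043456349701
```

View pics/wk2.png

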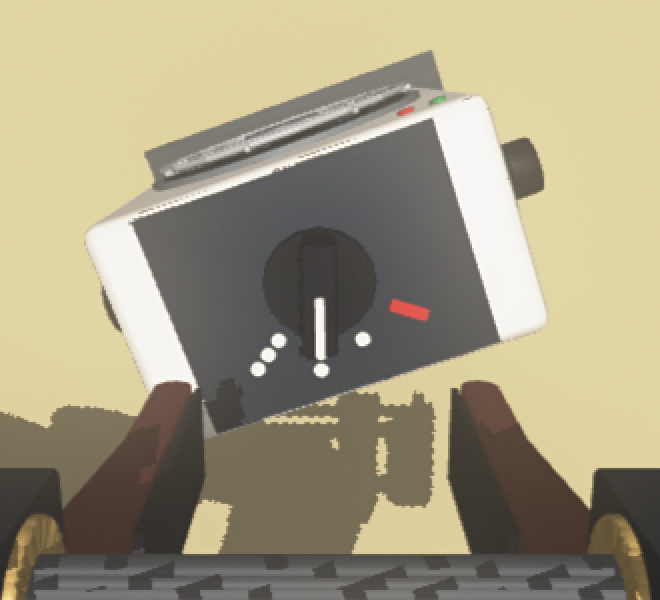

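The pointer now lines up with the two-dot mark: the outer dot is at (321,370) in the crop and the line at (320,300–358). The knob is let go. Now over to the tray.

```bash
python3 -m crank '[[[0,0,0],[0.12,0,0],0.0878],[[0,0,0],[0.12,0,0],0.0878],[[0,0,0],[0.12,0,0],0.0878],[[0,0,0],[0.12,0,0],0.0878],[[0,0,0],[0.12,0,0],0.0878],[[0,0,0],[0.12,0,0],0.0878],[[0,0,0],[0.12,0,0],0.0878],[[0,0,0],[0.12,0,0],0.0878]]'
python3 -m crank '[[[0,0,0],[0.116,0,0],0.0878],[[0,0,0],[0.116,0,0],0.0878],[[0,0,0],[0.116,0,0],0.0878],[[0,-0.0296,0.0038],[0,0,0],0.0878],[[0,-0.0296,0.0038],[0,0,0],0.0878],[[0,-0.0296,0.0038],[0,0,0],0.0878],[[0,-0.0296,0.0038],[0,0,0],0.0878],[[0,-0.0296,0.0038],[0,0,0],0.0878]]'
python3 -m crank '[[[0,-0.0296,0.0038],[0,0,0],0.0878],[[0,-0.0296,0.0038],[0,0,0],0.0878],[[0,-0.0296,0.0038],[0,0,0],0.0878],[[0,-0.0296,0.0038],[0,0,0],0.0878],[[0,-0.0296,0.0038],[0,0,0],0.0878],[[0,-0.0296,0.0038],[0,0,0],0.0878],[[0,-0.0296,0.0038],[0,0,0],0.0878],[[0,-0.0296,0.0038],[0,0,0],0.0878]]'
python3 -m crank '[[[0,-0.0296,0.0038],[0,0,0],0.0878],[[0,-0.0296,0.0038],[0,0,0],0.0878],[[0,-0.0296,0.0038],[0,0,0],0.0878],[[0,-0.0296,0.0038],[0,0,0],0.0878],[[0,-0.0296,0.0038],[0,0,0],0.0878],[[0,-0.0296,0.0038],[0,0,0],0.0878],[[0,-0.0296,0.0038],[0,0,0],0.0878],[[0,-0.0296,0.0038],[0,0,0],0.0878]]'
python3 -m crank '[[[0,0,0],[0,0,0],0.0878],[[0,0,0],[0,0,0],0.0878],[[0,0,0],[0,0,0],0.0878],[[0,0,0],[0,0,0],0.0878],[[0,0,0],[0,0,0],0.0878],[[0,0,0],[0,0,0],0.0878],[[0,0,0],[0,0,0],0.0878],[[0,0,0],[0,0,0],0.0878]]'
python3 - <<'E'
from h import *
o=ctrl.get_obs(); T=R.from_rotvec(o["orientation"]).as_matrix(); print(T.round(3),o["ee_pos"],o["t"],o["qpos"],o["width"])
d=vision.get_image("wrist"); cv2.imwrite("pics/wt1.png",d["img"])
E
```

```text
t: 7.07
ee_pos: [542.9, -365.0, 342.7]
orientation: [2.054, 0.322, -2.057]
ft_force: [0.2, 0.5, -0.3]
width: 87.6
t: 7.73
ee_pos: [528.3, -215.4, 342.9]
orientation: [-2.202, 0.036, 2.207]
ft_force: [0.4, 0.2, -0.6]
width: 87.8
t: 8.4
ee_pos: [505.7, 22.2, 343.2]
orientation: [-2.203, 0.037, 2.207]
ft_force: [0.3, 0.1, 0.2]
width: 87.8
t: 9.07
ee_pos: [483.3, 259.7, 343.1]
orientation: [-2.203, 0.038, 2.207]
ft_force: [0.4, -0.5, -0.7]
width: 87.3
t: 9.73
ee_pos: [484.5, 258.0, 344.8]
orientation: [-2.204, 0.037, 2.204]
ft_force: [0.2, -0.1, 0.3]
width: 88.1
[[ 0.    -0.034 -0.999]
 [ 0.    -0.999  0.034]
 [-1.    -0.    -0.   ]] [484.45908349 257.99483914 344.77700283] 9.7333 [ 4.67663200e-01  1.88162590e-01  1.66861025e+00 -8.48491365e-06
  1.28459415e+00  2.07248956e+00] 88.05920099054653
```

View pics/wt1.png

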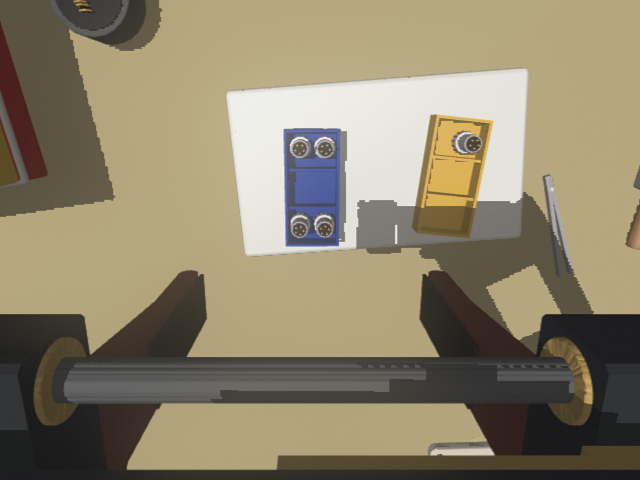

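The blue tray is centred near (312,187) and aligned with the image axes. The rim corners are at about (284,129), (340,129), (339,245) and (286,245).

Run:
```python
from h import *
o=ctrl.get_obs(); d=vision.get_image("wrist"); print(o["ee_pos"])
crop(d,260,110,110,150,4,"pics/wt2.png")
p=np.array([px2w(d,u,v,74,o) for u,v in [(284,129),(340,129),(339,245),(286,245)]])
v=p[0]+p[1]-p[2]-p[3]; print(p.round(1).tolist(),p.mean(0),np.arctan2(v[1],v[0]))
```

```text
[484.43444418 258.10517504 344.77707454]
[[545.5, 284.9, 74.0], [543.7, 229.8, 74.0], [424.7, 233.0, 74.0], [426.6, 288.9, 74.0]] [485.11900878 259.13841192  74.        ] -0.03009241806094061
```

View pics/wt2.png

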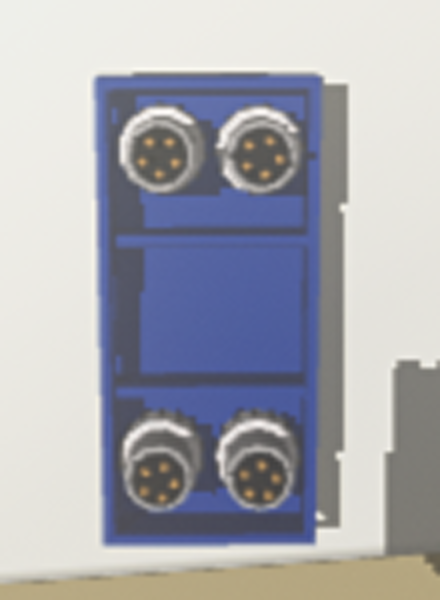

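```bash
python3 -m crank '[[[0.03,-0.001,-0.0005],[0,0,0],0.0878],[[0.03,0,0],[0,0,0],0.0878],[[0.03,0,0],[0,0,0],0.0878],[[0.03,0,0],[0,0,0],0.0878],[[0.03,0,0],[0,0,0],0.0878],[[0.03,0,0],[0,0,0],0.0878],[[0.02,0,0],[0,0,0],0.0878],[[0.015,0,0],[0,0,0],0.0878]]'
python3 -m crank '[[[0,0,0],[0,0,0],0.0878],[[0.015,0,0],[0,0,0],0.0878],[[0.015,0,0],[0,0,0],0.0878],[[0.015,0,0],[0,0,0],0.0878],[[0.01,0,0],[0,0,0],0.0878],[[0.01,0,0],[0,0,0],0.0878],[[0.01,0,0],[0,0,0],0.0878],[[0,0,0],[0,0,0],0.0878]]'
python3 - <<'E'
from h import *
o=ctrl.get_obs(); print(o["ee_pos"],o["t"],o["ft_force"])
d=vision.get_image("wrist"); cv2.imwrite("pics/wt3.png",d["img"])
d=vision.get_image("side"); crop(d,200,250,260,220,3,"pics/st3.png")
E
```

```text
t: 10.5
ee_pos: [483.9, 258.9, 127.4]
orientation: [-2.203, 0.038, 2.208]
ft_force: [-0.1, 0.5, -0.4]
width: 87.6
t: 11.17
ee_pos: [484.2, 259.1, 53.4]
orientation: [-2.203, 0.038, 2.207]
ft_force: [0.3, -0.3, -0.6]
width: 87.7
[484.19325673 259.11717987  53.39867328] 11.1667 [ 0.31339825 -0.27222052 -0.57109941]
```

View pics/st3.png

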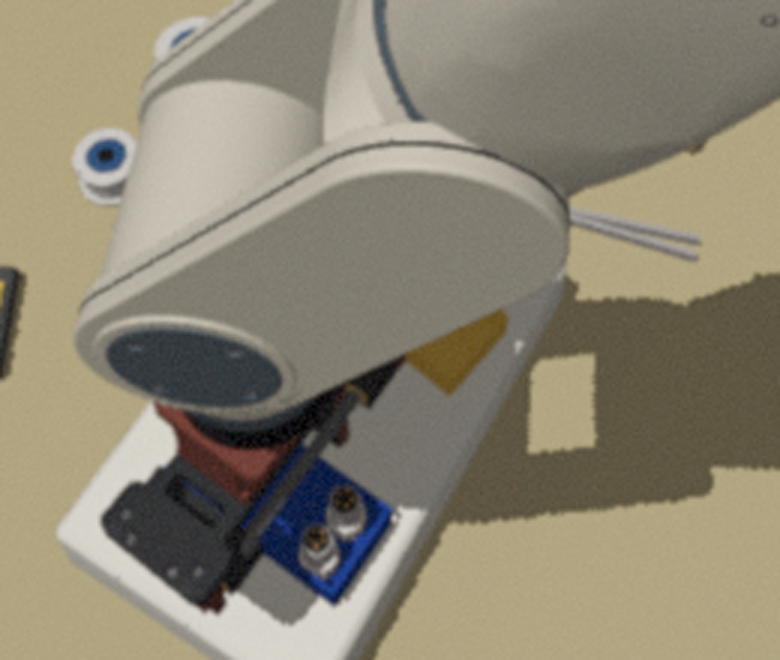

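View pics/wt3.png

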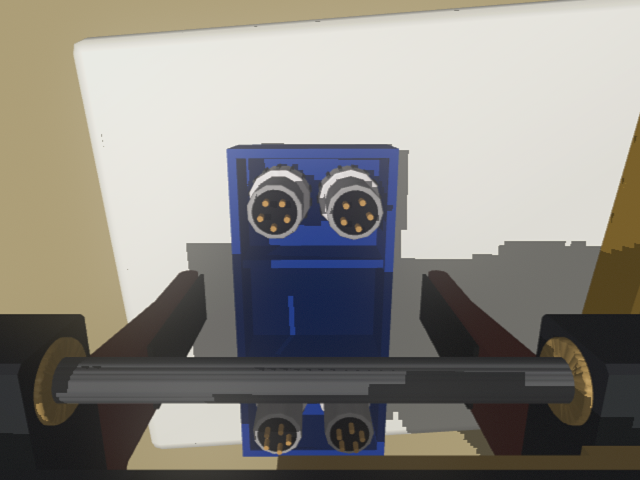

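The fingers straddle the tray's middle compartment symmetrically, with the tray between x 232 and 395 px and the fingers at 205 and 422. The connectors are upright, so I close.

```bash
python3 -m crank '[[[0,0,0],[0,0,0],0.08],[[0,0,0],[0,0,0],0.075],[[0,0,0],[0,0,0],0.07],[[0,0,0],[0,0,0],0.065],[[0,0,0],[0,0,0],0.06],[[0,0,0],[0,0,0],0.057],[[0,0,0],[0,0,0],0.054],[[0,0,0],[0,0,0],0.05]]'
python3 -m crank '[[[0,0,0],[0,0,0],0.045],[[0,0,0],[0,0,0],0.04],[[0,0,0],[0,0,0],0.03],[[0,0,0],[0,0,0],0.02],[[0,0,0],[0,0,0],0.0],[[0,0,0],[0,0,0],0.0],[[0,0,0],[0,0,0],0.0],[[0,0,0],[0,0,0],0.0]]'
```

```text
t: 11.93
ee_pos: [484.9, 259.4, 54.8]
orientation: [-2.205, 0.037, 2.205]
ft_force: [-0.2, -0.8, 2.1]
width: 55.8
t: 12.6
ee_pos: [484.9, 259.4, 54.8]
orientation: [-2.205, 0.037, 2.205]
ft_force: [-0.2, -2.3, 5.4]
width: 55.8
```

```bash
python3 -m crank '[[[-0.001,0,0],[0,0,0],0.0],[[-0.002,0,0],[0,0,0],0.0],[[-0.004,0,0],[0,0,0],0.0],[[-0.005,0,0],[0,0,0],0.0],[[-0.005,0,0],[0,0,0],0.0],[[-0.004,0,0],[0,0,0],0.0],[[-0.002,0,0],[0,0,0],0.0],[[0,0,0],[0,0,0],0.0]]'
python3 -m crank '[[[-0.002,0,0],[0,0,0],0.0],[[-0.004,0,0],[0,0,0],0.0],[[-0.006,0,0],[0,0,0],0.0],[[-0.007,0,0],[0,0,0],0.0],[[-0.007,0,0],[0,0,0],0.0],[[-0.006,0,0],[0,0,0],0.0],[[-0.004,0,0],[0,0,0],0.0],[[-0.002,0,0],[0,0,0],0.0]]'
python3 - <<'E'
from h import *
o=ctrl.get_obs(); print(o["ee_pos"],o["t"],o["ft_force"],o["moment"],o["width"])
d=vision.get_image("wrist"); cv2.imwrite("pics/wt4.png",d["img"])
d=vision.get_image("side"); crop(d,200,250,260,220,3,"pics/st4.png")
E
```

```text
t: 13.27
ee_pos: [485.2, 259.7, 78.4]
orientation: [-2.206, 0.036, 2.203]
ft_force: [0.4, 0.3, -2.3]
width: 55.5
t: 13.93
ee_pos: [485.2, 259.7, 116.7]
orientation: [-2.206, 0.036, 2.203]
ft_force: [0.6, 0.5, -1.8]
width: 55.9
[485.22574751 259.66563357 116.68706454] 13.9333 [ 0.59187282  0.52109308 -1.83504569] [ 0.07730982 -0.04362442 -0.002756  ] 55.91083251992307
```

View pics/st4.png

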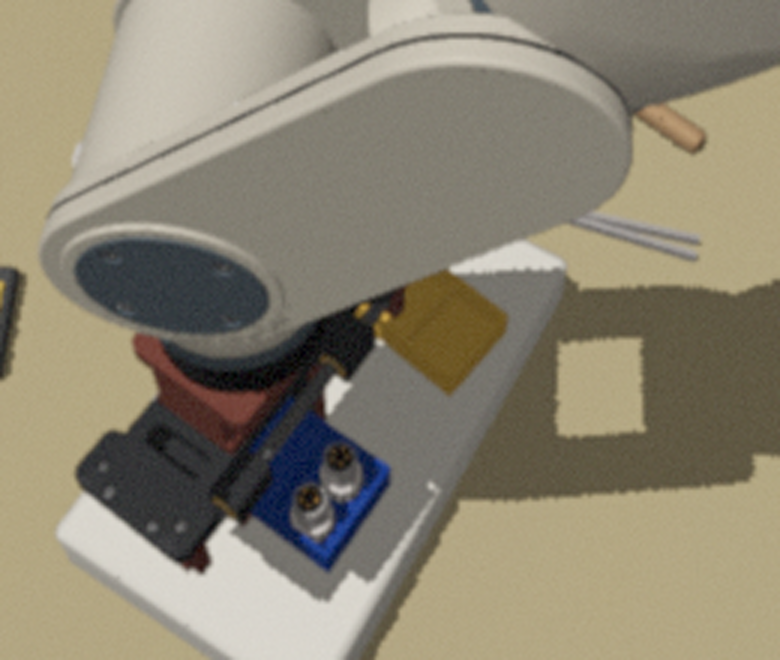

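View pics/wt4.png

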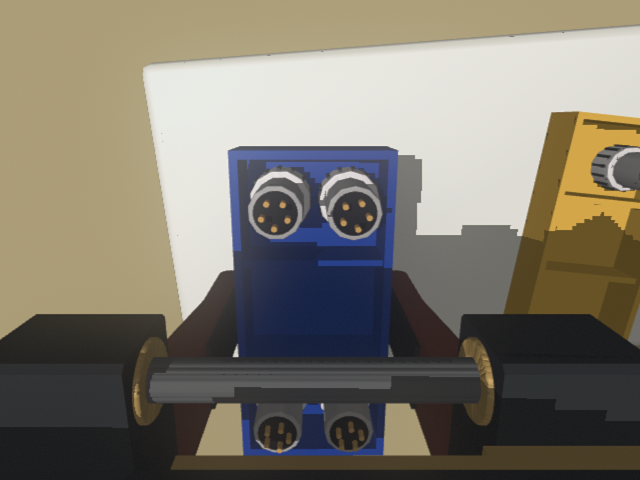

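The tray hangs level in the grip with all the connectors standing; its far rim is at row 148, against 145 before the lift. I carry it smoothly to the grille.

```bash
python3 -m crank '[[[-0.001,0.002,-0.0003],[0,0,0],0.0],[[-0.001,0.004,-0.0007],[0,0,0],0.0],[[-0.001,0.006,-0.001],[0,0,0],0.0],[[-0.001,0.008,-0.0013],[0,0,0],0.0],[[-0.001,0.01,-0.0017],[0,0,0],0.0],[[-0.001,0.012,-0.002],[0,0,0],0.0],[[-0.001,0.014,-0.0023],[0,0,0],0.0],[[-0.001,0.015,-0.0025],[0,0,0],0.0]]'
python3 -m crank '[[[0,0.015,-0.0025],[0,0,0],0.0],[[0,0.015,-0.0025],[0,0,0],0.0],[[0,0.015,-0.0025],[0,0,0],0.0],[[0,0.015,-0.0025],[0,0,0],0.0],[[0,0.015,-0.0025],[0,0,0],0.0],[[0,0.015,-0.0025],[0,0,0],0.0],[[0,0.015,-0.0025],[0,0,0],0.0],[[0,0.015,-0.0025],[0,0,0],0.0]]'
python3 -m crank '[[[0,0.015,-0.0025],[0,0,0],0.0],[[0,0.015,-0.0025],[0,0,0],0.0],[[0,0.015,-0.0025],[0,0,0],0.0],[[0,0.015,-0.0025],[0,0,0],0.0],[[0,0.015,-0.0025],[0,0,0],0.0],[[0,0.015,-0.0025],[0,0,0],0.0],[[0,0.015,-0.0025],[0,0,0],0.0],[[0,0.015,-0.0025],[0,0,0],0.0]]'
python3 -m crank '[[[0,0.014,-0.0023],[0,0,0],0.0],[[0,0.012,-0.002],[0,0,0],0.0],[[0,0.01,-0.0017],[0,0,0],0.0],[[0,0.009,-0.0015],[0,0,0],0.0],[[0,0.007,-0.0012],[0,0,0],0.0],[[0,0.005,-0.0008],[0,0,0],0.0],[[0,0.003,-0.0005],[0,0,0],0.0],[[0,0.001,-0.0002],[0,0,0],0.0]]'
python3 -m crank '[[[0,0,0],[0,0,0],0.0],[[0,0,0],[0,0,0],0.0],[[0,0,0],[0,0,0],0.0],[[0,0,0],[0,0,0],0.0],[[0,0,0],[0,0,0],0.0],[[0,0,0],[0,0,0],0.0],[[0,0,0],[0,0,0],0.0],[[0,0,0],[0,0,0],0.0]]'
python3 - <<'E'
from h import *
o=ctrl.get_obs(); T=R.from_rotvec(o["orientation"]).as_matrix(); print(T.round(3),o["ee_pos"],o["t"],o["ft_force"],o["moment"],o["width"])
d=vision.get_image("wrist"); cv2.imwrite("pics/wt5.png",d["img"])
d=vision.get_image("side"); cv2.imwrite("pics/st5.png",d["img"])
d=vision.get_image("top"); cv2.imwrite("pics/tt5.png",d["img"])
p=o["ee_pos"]; th=-1.538; out=np.array([543,-366])-52*np.array([np.cos(th),np.sin(th)])
r=p[:2]-out; print("outlet frame", r@[np.cos(th),np.sin(th)], r@[-np.sin(th),np.cos(th)], p[2]+7.5-125)
E
```

```text
t: 14.7
ee_pos: [494.3, 186.6, 123.8]
orientation: [-2.205, 0.037, 2.205]
ft_force: [-0.4, -0.6, -2.9]
width: 55.8
t: 15.37
ee_pos: [510.1, 65.7, 123.8]
orientation: [-2.204, 0.037, 2.204]
ft_force: [-0.7, -0.5, -2.8]
width: 55.7
t: 16.03
ee_pos: [525.8, -54.9, 123.7]
orientation: [-2.204, 0.038, 2.205]
ft_force: [-0.0, -0.1, -2.1]
width: 56.0
t: 16.7
ee_pos: [534.5, -114.6, 123.7]
orientation: [-2.205, 0.037, 2.205]
ft_force: [-0.0, 0.0, -2.0]
width: 55.7
t: 17.37
ee_pos: [534.5, -114.3, 123.7]
orientation: [-2.205, 0.036, 2.205]
ft_force: [0.3, -0.2, -2.3]
width: 56.1
[[ 0.    -0.033 -0.999]
 [-0.    -0.999  0.033]
 [-1.     0.    -0.   ]] [ 534.456056   -114.33802869  123.68377811] 17.3667 [ 0.32691966 -0.15996659 -2.31558959] [ 0.05093252  0.0035117  -0.00255795] 56.14767244730841
outlet frame -199.80679950169466 -0.2872407456196821 6.1837781107476815
```

View pics/wt5.png

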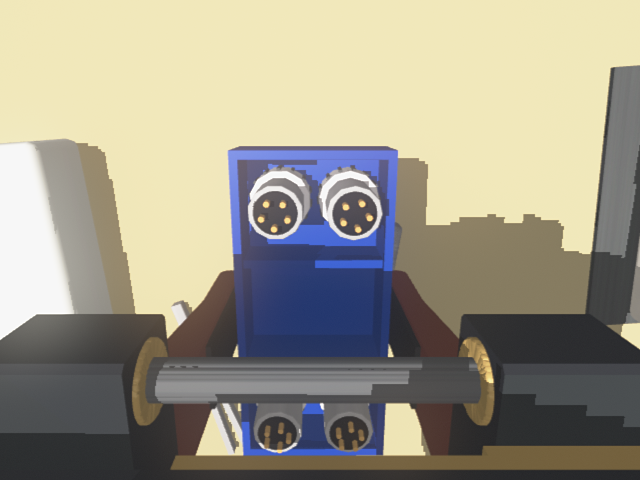

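View pics/st5.png

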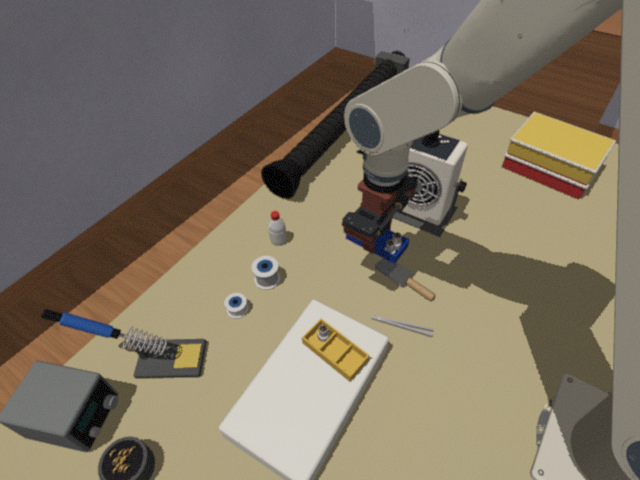

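View pics/tt5.png

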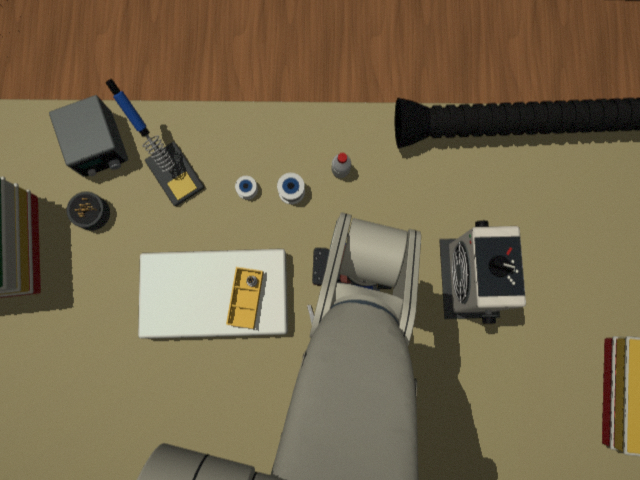

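The wrist view shows the tray level and unmoved in the grip (far rim at row 148), with all four connectors upright. The side and top views show the knob pointing at two dots (about (512,268) in the top view) and the bystanders in place. Handing in.

```bash
python3 -c "
from workcell import workorder, ctrl
print(workorder.close_job()); print(ctrl.get_obs()['t'])"
```

```text
the job is handed in; nothing more can be done
None
the job is handed in; nothing more can be done
```

The job is handed in at about 17.5 s of the 64 s allowed, with the arm still holding the tray in front of the blower's grille. The hand-in gives no verdict.

- **Selector:** The knob was stuck between off and one dot, at about 0.33 rad by the cameras. I gripped it, turned it clockwise by about 0.94 rad and let go. The close-up afterwards showed it pointing at the two-dot mark, and the last top view agreed.
- **Tray:** I gripped the blue tray across its middle, with the fingers reading 56 mm. After lifting it straight up I carried it level to the grille.
- **Final position:** By my measurements the tray's middle is 200 mm in front of the grille, 0 mm sideways and about 6 mm above the grille centre. The tool points straight down and the pose held steady in the last readings. The downward force is about 2.1 N, which fits the tray plus four connectors.
- **Connectors and other things:** All four connectors stand upright in the tray. By eye in the last pictures, nothing I could see had moved; the arm hid the brush and tweezers in the top view, so I saw those only from the side.

The height comes from the arm's position and the height at which it gripped the tray; I did not measure it separately at the end. None of the checks failed or disagreed.

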